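# Pin the hinged pipe clamp shut and hold it for the cotter

### The arm

A 7-joint arm with a two-finger parallel gripper is mounted at the origin on the work surface. World frame = base frame: x ahead of the robot, y to its left, z up, the work surface at z = 0. Lengths are in m, angles in rad, forces in N, time in s.
With the tool pointing down it reaches from about 0.425 to 0.925 m from the base axis. Payload 6.8 kg.
Tool frame: the origin (TCP) lies midway between the tips of the shut fingers; the grasp point (between the pads) lies bot.pinch_z behind it (bot.pinch_z is the distance from the TCP to the grasp point, in m); z points along the fingers, y is the line along which they close (so a half turn about z gives the same grasp; the last joint's range is limited). The gripper opens to 88 mm and grips with 3 to 60 N. Pads are 20 mm wide; open, the fingers measure 115 mm over their backs; the gripper's body (75 mm by 178 mm) begins 61 mm behind the grasp point.
Start: joints at [-1.305, 0.477, 0.022, 1.555, -0.011, 1.109, -0.083], TCP at [0.246, 0.628, 0.187] pointing down, gripper open.
Joint ranges: [-2.96, 2.96], [-0.34, 2.1], [-1.41, 1.46], [0.24, 2.44], [-1.37, 4.51], [0.17, 1.92], [-2.96, 2.96]. Speed limits (rad/s): [2.39, 2.39, 3.14, 3.14, 3.14, 3.14, 3.14].

### API

Orientations are given as a rotation vector (axis times angle).
In Python, from rig import telemetry, viewer, order, bot gives the robot as it stands.
- The arm moves only by the tool drive_tool, never from a script. Its arguments are lists of equal length, an entry for each row: "slide": the shift along the tool's x, y, z in units of 0.1 m (1.0 is 0.1 m), a list of three; "rotation": the turn, a rotation vector about the tool's x, y, z in units of 180 degrees (1.0 is 180 degrees), a list of three; "hand": the opening, from 0 (shut) to 1 (fully open). In form: {"slide": [[tx, ty, tz], ...], "rotation": [[ax, ay, az], ...], "hand": [hand, ...]}. A call has 1 to 12 rows; each row is the pose to reach, as a shift and turn from the pose commanded when the call began, along the tool's axes at that moment, turning the shorter way round; what a row does not reach only later rows make up. A row lasts 1/10 s, in which the tool goes at most 50 mm and 8.59 degrees, less where a joint would pass 70% of its speed; a pose out of reach is approached as far as the arm can. A call with a number of a shift or a turn outside -1 to 1 is refused whole. A call with a gripper value outside its range is refused whole. The fingers move at their own pace and stop on an object; the grip force is fixed at half the most. Time passes only in rows, so rows that repeat a pose let the fingers close. It gives the time, the measured TCP pose, the force, the opening and the grip force at its end, in the units of the state.
- telemetry.read_state(): the state, without advancing time (a new reading comes with each control period).
- viewer.read_camera(name): name is "side" or "top"; returns the picture (384x512x3 uint8, blue, green, red); there is no depth.
- viewer.camera_params(name): a dict with "vfov" (degrees; the focal length in pixels is half the picture's height over the tangent of half this angle, whatever the lens; pixels are square), "cx", "cy" (the principal point, pixels), "dist" ([k1, k2, p1, p2, k3] as OpenCV has them; the pictures are not rectified), "eye" and "rotation" of the camera in the world. Camera axes: x right, y down, z forward; pixel columns grow to the right and rows downward; lengths in m; the calibration is good to about 2 mm. A picture is of the moment at which its call begins. camera_params takes no time and is no camera call.
- order.close_job(): hands the job in; it is judged then, once.
The state is a dict: "time_s": time; "joints": joint angles; "qd": joint speeds; "joint_torque": joint torques, N m; "tool_pos": TCP position; "orientation": TCP orientation; "ft_force": force on the tool from outside, world axes, zero at the start; "torque": the same for the moment, N m; "grip_width": finger opening in m; "grasp_force": force on a finger pad.
Only numpy, scipy, OpenCV 4.12 (cv2) and the standard library are available. Lean on these libraries where they do the work, as an engineer would, in place of code of your own. Each camera call takes 0.05 s, during which the arm holds its last target. There are 200 camera calls.

### The job

Pin the pipe clamp shut: lift the lid of the pin case right over until it rests on its stop, swing the top half of the clamp down over the pipe, and drop the lock pin with the round collar through the holes of both halves. Push that pin down until its collar has squeezed the rubber lining and the two halves are pressed fully shut on each other, and finish like that, still holding the pin and pushing down, so that the cotter can be knocked in underneath. Leave the case lid open and do not disturb the other pins or the other things on the bench.

Things in the scene. Friction and masses are not known exactly. Their poses are not given: they have to be found in the camera images.
- pincase: Galvanised steel pin case fixed to the bench, body 130 (x) x 270 (y) x 58 mm high, lid another 60 mm. Origin: centre of its underside; x points from the handle side to the hinge side (roughly away from the robot), z up. It may stand left or right, the clamp on the other side. Inside, four pins stand upright in any order along y, 60 mm apart, in a drilled block 54 mm high, with 1 mm of play.
- case_lid (a joint): Lid of the pin case, rad: 0 shut, 1.75 resting on its stop past upright. About 0.4 kg; below about 1.1 rad it falls shut, above that it falls onto its stop.
- lid_handle (a point): Middle of the lid's bar handle: round steel bar 11 mm thick, 100 mm long, parallel to the hinge, its centre 35 mm in front of the lid's front face on two posts 43 mm either side of the middle. Moves with the lid on a circle about lid_hinge. Shut, it is 80 mm above the bench and 38 mm below the lid's top; it can be pinched from above.
- lid_hinge (a point): Middle of the lid's hinge axis, 58 mm above the bench on the case's rear (+x) edge; the axis runs along the case's y. Shut, the handle bar is 165 mm in front of it (case -x) and 22 mm above it.
- lockpin_mid (a point): The lock pin to use, half-way up its axis (z up the pin). Steel, 0.1 to 0.17 kg, 100 mm long: shank 12 mm thick, 60 mm long, foot tapered to 6 mm over 4 mm; round flat collar 26 mm wide, 6 mm thick; ribbed round head 16 mm wide, 34 mm tall. From this point: foot 50 mm down, collar from 10 to 16 mm up, top of head 50 mm up. The tallest pin and the only one with a wide collar.
- tpin_mid (a point): Spare pin with a cross-bar head (44 mm bar), 88 mm long, half-way up. To be left in the case.
- eyepin_mid (a point): Spare pin with an upright ring for a head, 94 mm long, half-way up. To be left in the case.
- hexpin_mid (a point): Spare pin with a low hexagonal head, 74 mm long, half-way up. To be left in the case.
- clamp: Dark cast-iron pipe clamp on a 210 x 100 x 10 mm sole plate fixed to the bench. Origin: centre of its underside; x towards its hinge (roughly away from the robot), y along the pipe, z up. A steel pipe 48 mm thick, 260 mm long (68 mm union nuts at its ends), lies in it, axis 78 mm up. Each half has a lug on the side away from the hinge, 48 x 50 mm, 12 mm thick, with a 16 mm through-hole.
- clamp_hole (a point): On the fixed lower half: the pin hole's axis at the level of the upper face of the top lug when fully shut, 90 mm above the bench, 58 mm in front of the pipe's axis (clamp -x). Axes as clamp. With the pin home and the halves fully shut, lockpin_mid lies 10 mm straight below this point; below the lower lug it is free down to the sole plate.
- clamp_hinge (a point): Middle of the clamp's hinge axis, 78 mm above the bench, level with the faces where the halves meet, 116 mm behind the hole (clamp +x); the axis runs along the pipe.
- clamp_top_hole (a point): Centre of the hole at the outer (upper when shut) face of the top half's lug; moves with it: 116 mm from the hinge axis along the half, 12 mm to the outer side. The lug's flat outer face reaches from 92 to 140 mm from the hinge; nearer the hinge the half bulges outwards to 43 mm.
- clamp_top (a joint): Top half of the clamp (0.45 kg), rad: 0 fully shut, up to 1.9 open. Starts thrown back at 1.4 to 1.75, stays there until pushed over; below about 0.9 rad it sinks by itself, and rests on the rubber lining at about 0.05 to 0.07 (lug 6 to 8 mm high). Pressing the lug fully shut takes about 10 N down at the hole (shut hard at 15 N); let go, it springs up again.
- bung_mid (a point): Black rubber fender bung, 54 mm wide, 42 mm tall; its centre.
- fuseholder_mid (a point): Cream ceramic fuse holder, 84 x 36 x 38 mm; its centre.
- flask_mid (a point): Dented pewter flask lying flat, 144 x 92 x 26 mm; its centre.
- hammer_mid (a point): Hammer lying on the bench, about 260 mm long; a point on its handle.
- cotter_mid (a point): Flat steel cotter, 100 x 20 x 5 mm, lying on the bench; its centre.

How it is judged:
By the outcome, as a careful person would: the job done as asked, in the order asked, and still so for the second after the job is handed in, while the arm keeps its last pose, push and grip.
It also fails if it takes over 72 s, if anything falls off the work surface, if the arm or the gripper's body presses on something with over 40 N, if the wrist force passes 120 N, or if a joint passes its speed limit or range.

## Working session

There is one attempt and no reset: what is moved stays moved. The work goes in short steps, Python scripts to look and compute and a tool call to move; the robot and the scene stay as the last step left them, time stands still between calls to the robot, and variables do not carry over. Pictures are saved under pics/ and viewed, at most 10 in all, crops included, and the job is handed in when it is done.

Besides the shell and the picture viewer there is one more tool, called after "Call:" as name(argument=value, ...) on one line, values as JSON. drive_tool: Moves the arm, as the interface text tells. Its arguments: {"type":"object","properties":{"slide":{"type":"array","items":{"type":"array","items":{"type":"number","minimum":-1,"maximum":1}}},"rotation":{"type":"array","items":{"type":"array","items":{"type":"number","minimum":-1,"maximum":1}}},"hand":{"type":"array","items":{"type":"number"}}},"required":["slide","rotation","hand"]}

```bash
ls; mkdir -p pics
cat > h.py <<'E'
import numpy as np, cv2
from scipy.spatial.transform import Rotation as R
from rig import telemetry, viewer, order, bot
def K(p):
    f=192/np.tan(np.radians(p['vfov'])/2)
    return np.array([[f,0,p['cx']],[0,f,p['cy']],[0,0,1.]])
def rot(p):
    r=np.array(p['rotation'],float)
    return r if r.shape==(3,3) else R.from_rotvec(r).as_matrix()
def ray(n,uv):
    p=viewer.camera_params(n)
    q=cv2.undistortPoints(np.array([[uv]],float),K(p),np.array(p['dist'],float))[0,0]
    return np.array(p['eye']),rot(p)@np.array([q[0],q[1],1.])
def atz(n,uv,z):
    e,d=ray(n,uv); return e+d*(z-e[2])/d[2]
def proj(n,X):
    p=viewer.camera_params(n); r=rot(p).T
    return cv2.projectPoints(np.atleast_2d(X).astype(float),cv2.Rodrigues(r)[0],-r@np.array(p['eye']),K(p),np.array(p['dist'],float))[0][:,0]
def tri(uvs,uvt):
    e1,d1=ray('side',uvs);e2,d2=ray('top',uvt)
    s=np.linalg.lstsq(np.c_[d1,-d2],e2-e1,rcond=None)[0]
    a,b=e1+s[0]*d1,e2+s[1]*d2
    return (a+b)/2,np.linalg.norm(a-b)
def snap(n,f,crop=None,s=1):
    im=viewer.read_camera(n)
    if crop: x,y,w,h=crop; im=im[y:y+h,x:x+w]
    cv2.imwrite('pics/'+f,cv2.resize(im,None,fx=s,fy=s,interpolation=cv2.INTER_CUBIC)); 
def st():
    s=telemetry.read_state()
    for k in('time_s','tool_pos','orientation','joints','ft_force','grip_width','grasp_force'): print(k,np.round(s[k],4))
    return s
E
python3 - <<'E'
from h import *
st();print(bot.pinch_z)
for n in('side','top'):
    print(viewer.camera_params(n)); 
    snap(n,n+'0.png',None,1.5)
E
```

```text
pics
time_s 0.0
tool_pos [0.2463 0.6278 0.1861]
orientation [-5.8370e-01 -3.0867e+00  2.8000e-03]
joints [-1.3051  0.4778  0.0223  1.5564 -0.0115  1.1093 -0.0831]
ft_force [-0.2778 -1.131  -0.2768]
grip_width 0.0876
grasp_force 0.0
0.0187
{'vfov': 44.92329567696078, 'cx': 258.2961536524191, 'cy': 196.61337589380287, 'dist': array([-0.09678114,  0.        ,  0.        ,  0.        ,  0.        ]), 'eye': array([ 0.42001133, -1.27159686,  0.94244195]), 'rotation': array([-2.16455387,  0.11779037, -0.04231282])}
{'vfov': 57.8668148108792, 'cx': 258.0809674877175, 'cy': 191.76241932570704, 'dist': array([-0.06544938,  0.        ,  0.        ,  0.        ,  0.        ]), 'eye': array([ 0.46442319, -0.01399931,  1.18297087]), 'rotation': array([-2.18603518,  2.15828582, -0.08703922])}
```

View pics/side0.png

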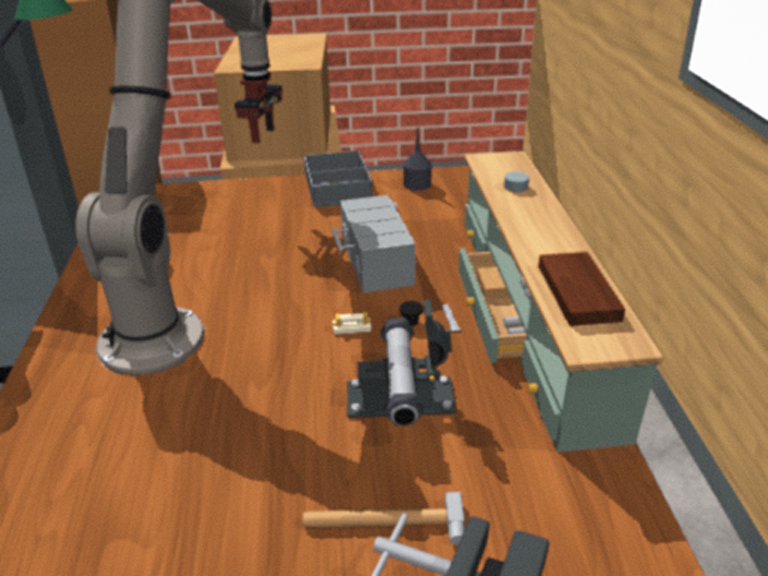

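View pics/top0.png

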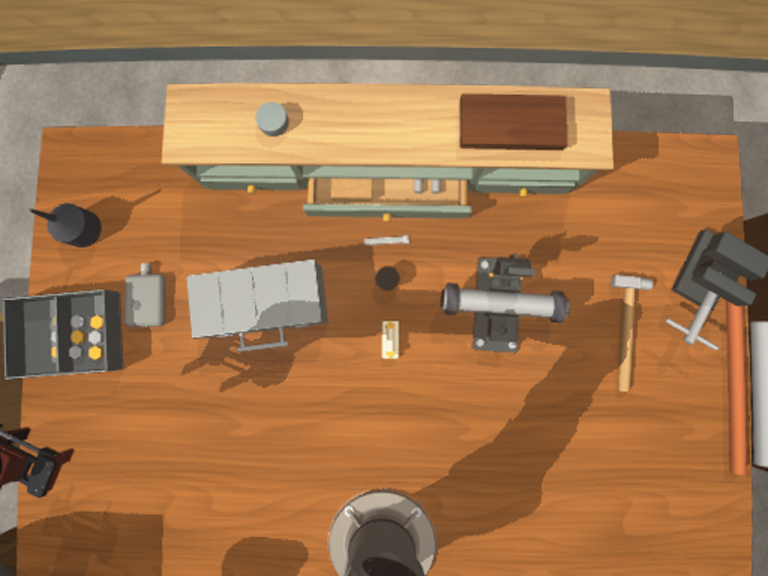

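```bash
cat >> h.py <<'E'
def mosaic(f,specs):  # (cam,x,y) 100x75 crops at x4, up to 2x2
    ims={n:viewer.read_camera(n) for n in {s[0] for s in specs}}
    t=[cv2.resize(ims[n][y:y+75,x:x+100],(400,300),interpolation=cv2.INTER_CUBIC) for n,x,y in specs]
    rows=[np.hstack(t[i:i+2]) for i in range(0,len(t),2)]
    cv2.imwrite('pics/'+f,np.vstack(rows))
E
python3 - <<'E'
from h import *
mosaic('m1.png',[('top',122,167),('top',290,165),('side',212,125),('side',222,205)])
E
```

```text
(no output)
```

View pics/m1.png

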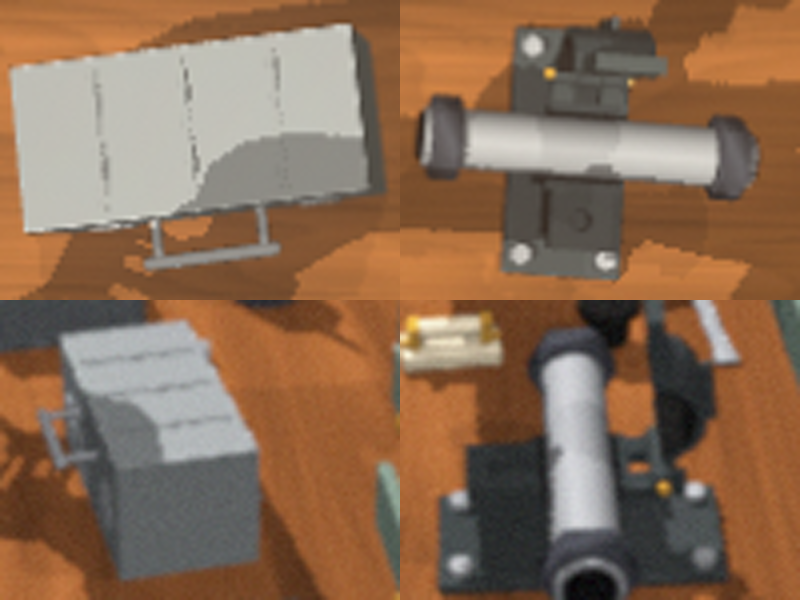

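Run:
```python
from h import *
T=lambda x,y,ox,oy:(ox+(x-1.5)/4, oy+(y-1.5)/4)
A=[atz('top',T(*p,122,167),.118) for p in[(12,68),(350,25),(368,190),(26,232)]]
print('lid',np.round(A,4)); A=np.array(A)
print('sizes',[np.linalg.norm(A[i]-A[i-1]).round(4) for i in range(4)])
c=A.mean(0)
yaw1=np.arctan2(*( (A[0]+A[3]-A[1]-A[2])[[0,1]]*[-1,1])); yaw2=np.arctan2(*(A[0]+A[1]-A[2]-A[3])[[1,0]])
print('c',c,'yaw',yaw1,yaw2)
H=np.array([atz('top',T(*p,122,167),.08) for p in[(146,265),(278,247)]]);print('H',H,H.mean(0),np.linalg.norm(H[0]-H[1]))
y=(yaw1+yaw2)/2; ex=np.array([np.cos(y),np.sin(y),0]); print('H pred',c+ex*-.1)
# clamp
print('hole',atz('top',T(180,219,290,165),.078))
P=np.array([atz('top',T(*p,290,165),.078) for p in[(66,140),(316,156)]]);print('pipe',P,'yaw',np.arctan2(*((P[0]-P[1])[[0,1]]*[-1,1])))
B=np.array([atz('top',T(*p,290,165),.016) for p in[(133,45),(119,254),(206,260)]]);print('bolts',B,'yaw',np.arctan2(*(B[0]-B[1])[[1,0]]),np.arctan2(*((B[1]-B[2])[[0,1]]*[-1,1])))
# side checks
S=lambda x,y,ox,oy:(ox+(x-1.5)/4, oy+(y-1.5)/4)
print(tri(S(52,438-300,212,125),T(212,256,122,167)))
```

```text
lid [[0.5791 0.4129 0.118 ]
 [0.6157 0.1481 0.118 ]
 [0.4882 0.131  0.118 ]
 [0.4518 0.396  0.118 ]]
sizes [np.float64(0.1285), np.float64(0.2673), np.float64(0.1286), np.float64(0.2675)]
c [0.53369428 0.27197816 0.118     ] yaw 0.1369362031402333 0.1326594809050405
H [[0.42684965 0.31218633 0.08      ]
 [0.4428673  0.20676825 0.08      ]] [0.43485847 0.25947729 0.08      ] 0.10662803436371668
H pred [0.43460143 0.25853916 0.118     ]
hole [ 0.47726105 -0.24851506  0.078     ]
pipe [[ 0.53905569 -0.15764421  0.078     ]
 [ 0.52862702 -0.35815634  0.078     ]] yaw -0.05196338559022828
bolts [[ 0.62460699 -0.22253927  0.016     ]
 [ 0.4481948  -0.21032237  0.016     ]
 [ 0.44394727 -0.28343184  0.016     ]] yaw -0.06914158929954459 -0.05803295517097205
(array([0.4350384 , 0.25955187, 0.07920528]), np.float64(0.0003396083705117403))
```

```bash
cat >> h.py <<'E'
def down(a):  # tool pointing down, tool y at world angle a (rad)
    y=np.array([np.cos(a),np.sin(a),0]); z=np.array([0,0,-1.]); return np.c_[np.cross(y,z),y,z]
def go(*targets,base=None):
    s=telemetry.read_state(); p0=np.array(s['tool_pos']);R0=R.from_rotvec(s['orientation']).as_matrix()
    if base: p0,R0=np.array(base[0]),base[1]
    for p,a in targets:
        print(np.round(R0.T@(np.array(p)-p0)*10,3), np.round(R.from_matrix(R0.T@down(a)).as_rotvec()/np.pi,3))
YC=.135; C=np.array([.5337,.272,0]); EX=np.array([np.cos(YC),np.sin(YC),0]); EY=np.array([-EX[1],EX[0],0])
YK=-.06; HOLE=np.array([.4773,-.2485,.09]); KX=np.array([np.cos(YK),np.sin(YK),0]); KY=np.array([-KX[1],KX[0],0])
def handle(th):
    b=np.pi-np.arctan2(22,165)-th; r=np.hypot(.165,.022)
    return C+EX*(.065+r*np.cos(b))+[0,0,.058+r*np.sin(b)]
E
python3 - <<'E'
from h import *
h=handle(0);print(h)
go((h+[0,0,.05],YC),(h-[0,0,.0187],YC))
E
```

```text
[0.43460987 0.25854097 0.08      ]
[-3.102 -2.752  0.568] [-0.     0.     0.338]
[-3.102 -2.751  1.255] [-0.     0.     0.338]
```

Call:
drive_tool(slide=[[-0.25, -0.22, 0], [-0.5, -0.445, 0], [-0.75, -0.665, 0], [-1, -0.887, 0]], rotation=[[0, 0, 0], [0, 0, 0], [0, 0, 0], [0, 0, 0]], hand=[0.36, 0.36, 0.36, 0.36])

```text
time_s: 0.6
tool_pos: [0.3076, 0.508, 0.1868]
orientation: [-0.583, -3.087, 0.001]
ft_force: [0.2, 0.4, 0.1]
grip_width: 0.0597
grasp_force: 0.0
```

Call:
drive_tool(slide=[[-0.25, -0.22, 0], [-0.5, -0.445, 0], [-0.75, -0.665, 0], [-1, -0.887, 0]], rotation=[[0, 0, 0], [0, 0, 0], [0, 0, 0], [0, 0, 0]], hand=[0.36, 0.36, 0.36, 0.36])

```text
time_s: 1.0
tool_pos: [0.3683, 0.3889, 0.187]
orientation: [-0.584, -3.087, -0.0]
ft_force: [-0.2, 0.4, -0.3]
grip_width: 0.0319
grasp_force: 0.0
```

Call:
drive_tool(slide=[[-0.25, -0.22, 0], [-0.5, -0.445, 0], [-0.75, -0.665, 0], [-1, -0.887, 0], [-1, -0.887, 0], [-1, -0.887, 0], [-1, -0.887, 0], [-1, -0.887, 0], [-1, -0.887, 0], [-1, -0.887, 0]], rotation=[[0, 0, 0.04], [0, 0, 0.08], [0, 0, 0.12], [0, 0, 0.16], [0, 0, 0.2], [0, 0, 0.24], [0, 0, 0.28], [0, 0, 0.32], [0, 0, 0.338], [0, 0, 0.338]], hand=[0.36, 0.36, 0.36, 0.36, 0.36, 0.36, 0.36, 0.36, 0.36, 0.36])

```text
time_s: 2.0
tool_pos: [0.4285, 0.2711, 0.187]
orientation: [-2.067, -2.366, 0.0]
ft_force: [0.1, 0.2, -0.3]
grip_width: 0.0315
grasp_force: 0.0
```

Run:
```python
from h import *
st();h=handle(0)
go((h+[0,0,.03],YC),(h-[0,0,.0187],YC))
```

```text
time_s 2.0
tool_pos [0.4285 0.2711 0.187 ]
orientation [-2.0668e+00 -2.3660e+00  2.0000e-04]
joints [-0.9582  0.2005  0.3126  1.968  -0.0736  0.984  -0.4759]
ft_force [ 0.1274  0.1876 -0.3468]
grip_width 0.0315
grasp_force 0.0
[-0.132  0.044  0.77 ] [-0.  0. -0.]
[-0.132  0.044  1.257] [-0.  0. -0.]
```

Call:
drive_tool(slide=[[-0.13, 0.044, 0.1], [-0.13, 0.044, 0.4], [-0.13, 0.044, 0.7], [-0.13, 0.044, 0.9], [-0.13, 0.044, 1.0], [-0.13, 0.044, 1.0]], rotation=[[0, 0, 0], [0, 0, 0], [0, 0, 0], [0, 0, 0], [0, 0, 0], [0, 0, 0]], hand=[0.36, 0.36, 0.36, 0.36, 0.36, 0.36])

```text
time_s: 2.6
tool_pos: [0.434, 0.2583, 0.0861]
orientation: [-2.065, -2.367, 0.004]
ft_force: [-0.4, 0.4, 0.0]
grip_width: 0.0316
grasp_force: 0.0
```

Call:
drive_tool(slide=[[0, 0, 0.13], [0, 0, 0.25], [0, 0, 0.25], [0, 0, 0.25], [0, 0, 0.25], [0, 0, 0.25], [0, 0, 0.25], [0, 0, 0.25]], rotation=[[0, 0, 0], [0, 0, 0], [0, 0, 0], [0, 0, 0], [0, 0, 0], [0, 0, 0], [0, 0, 0], [0, 0, 0]], hand=[0.36, 0.36, 0.36, 0, 0, 0, 0, 0])

```text
time_s: 3.4
tool_pos: [0.4348, 0.2589, 0.0623]
orientation: [2.066, 2.366, 0.001]
ft_force: [0.5, -1.1, -0.3]
grip_width: 0.0006
grasp_force: 0.0
```

Run:
```python
from h import *
s=st();p0=np.array(s['tool_pos'])
R0=R.from_rotvec(s['orientation']).as_matrix()
for t in np.arange(0,1.72,.1): print(round(t,2),np.round(R0.T@(handle(t)-handle(0))*10,3))
```

```text
time_s 3.4
tool_pos [0.4348 0.2589 0.0623]
orientation [2.0664e+00 2.3663e+00 7.0000e-04]
joints [-0.8925  0.3773  0.283   2.0813 -0.16    0.7026 -0.3709]
ft_force [ 0.4591 -1.1045 -0.3465]
grip_width 0.0006
grasp_force 0.0
0.0 [0. 0. 0.]
0.1 [ 0.     0.03  -0.164]
0.2 [ 0.     0.077 -0.323]
0.3 [ 0.     0.139 -0.478]
0.4 [ 0.     0.216 -0.625]
0.5 [ 0.     0.308 -0.764]
0.6 [ 0.     0.413 -0.893]
0.7 [ 0.     0.53  -1.011]
0.8 [ 0.     0.659 -1.117]
0.9 [ 0.     0.797 -1.209]
1.0 [ 0.     0.944 -1.287]
1.1 [ 0.     1.098 -1.35 ]
1.2 [ 0.     1.258 -1.397]
1.3 [ 0.     1.421 -1.428]
1.4 [ 0.     1.587 -1.443]
1.5 [ 0.     1.753 -1.441]
1.6 [ 0.     1.919 -1.422]
1.7 [ 0.     2.081 -1.387]
```

Run:
```python
from h import *
mosaic('m2.png',[('top',122,167),('side',200,125)])
```

```text
(no output)
```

View pics/m2.png

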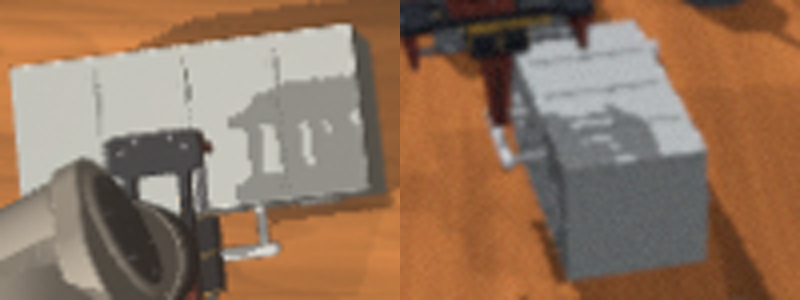

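Run:
```python
from h import *
s=st();p=np.array(s['tool_pos'])
for X in(p,p+[0,0,.0187],handle(0),handle(0)+.05*EY,handle(0)-.05*EY):
    print(proj('top',X)-[122,167],(proj('top',X)-[122,167])*4,(proj('side',X)-[200,125])*4)
im=viewer.read_camera('side')[95:185,190:290]
cv2.imwrite('pics/s3.png',cv2.resize(im,None,fx=6.6,fy=6.6,interpolation=cv2.INTER_CUBIC))
```

```text
time_s 3.5
tool_pos [0.4347 0.2589 0.0622]
orientation [-2.0664e+00 -2.3663e+00 -3.0000e-04]
joints [-0.8925  0.3774  0.283   2.0814 -0.16    0.7026 -0.3709]
ft_force [0.5345 0.7628 0.1792]
grip_width 0.0001
grasp_force 0.0
[[54.12565211 63.5481218 ]] [[216.50260846 254.19248718]] [[ 99.0117922  152.54531928]]
[[52.70052889 63.68055163]] [[210.80211555 254.72220652]] [[ 97.93645576 135.32272944]]
[[52.87795098 63.7178684 ]] [[211.51180392 254.87147358]] [[ 97.86198304 136.32369514]]
[[37.40702867 65.57271739]] [[149.62811469 262.29086957]] [[ 88.81414181 111.5358891 ]]
[[68.41455311 61.84709199]] [[273.65821245 247.38836795]] [[107.34853175 162.30404796]]
```

View pics/s3.png

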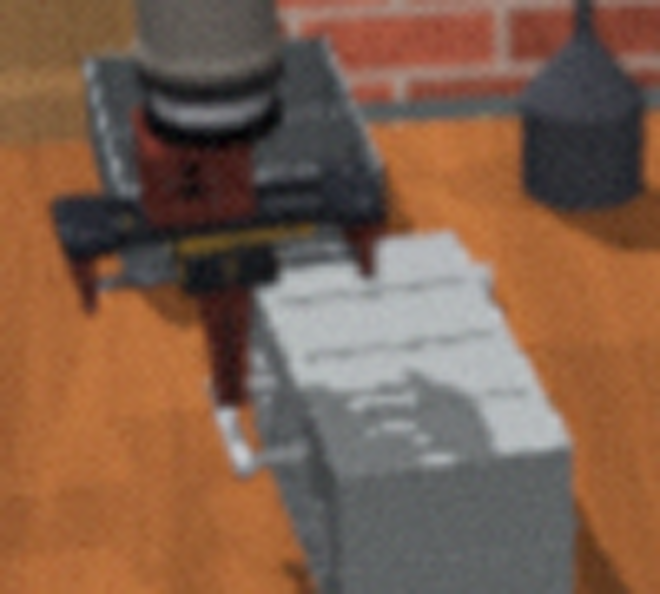

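Run:
```python
from h import *
p=np.array([.2463,.6278,.1861]);y=np.array([.365,.931,0])
for z in(0,.03): 
  for s in(-.044,0,.044): print(z,s,proj('side',p+s*y+[0,0,z])*1.5)
im=viewer.read_camera('side');cv2.imwrite('pics/s4.png',cv2.resize(im[135:175,205:265],None,fx=12,fy=12,interpolation=cv2.INTER_CUBIC))
```

```text
0 -0.044 [[257.36061172 153.13836971]]
0 0 [[263.80572073 147.26875799]]
0 0.044 [[270.03011934 141.60780231]]
0.03 -0.044 [[256.15438785 143.08663592]]
0.03 0 [[262.67468345 137.35301453]]
0.03 0.044 [[268.96964244 131.82535345]]
```

View pics/s4.png

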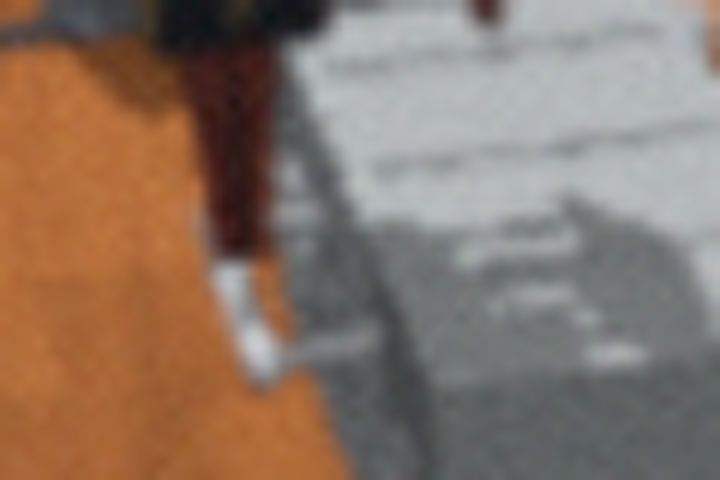

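Call:
drive_tool(slide=[[0, 0, 0], [0, 0, 0], [0, 0, 0], [0, 0, 0], [0, 0, 0.05], [0, 0, 0.1], [0, 0, 0.15], [0, 0, 0.15]], rotation=[[0, 0, 0], [0, 0, 0], [0, 0, 0], [0, 0, 0], [0, 0, 0], [0, 0, 0], [0, 0, 0], [0, 0, 0]], hand=[0.36, 0.36, 0.36, 0.36, 0.36, 0.36, 0.36, 0.36])

```text
time_s: 4.4
tool_pos: [0.4341, 0.2584, 0.0461]
orientation: [-2.066, -2.366, 0.003]
ft_force: [-0.5, 0.2, 0.0]
grip_width: 0.0315
grasp_force: 0.0
```

Call:
drive_tool(slide=[[0, 0, 0], [0, 0, 0], [0, 0, 0], [0, 0, 0], [0, 0, 0]], rotation=[[0, 0, 0], [0, 0, 0], [0, 0, 0], [0, 0, 0], [0, 0, 0]], hand=[0, 0, 0, 0, 0])

```text
time_s: 4.9
tool_pos: [0.4338, 0.2588, 0.047]
orientation: [-2.066, -2.366, 0.002]
ft_force: [-4.1, -0.6, 3.1]
grip_width: 0.0078
grasp_force: 28.3
```

Call:
drive_tool(slide=[[0, 0, 0], [0, 0, 0], [0, 0, 0], [0, 0, 0.05], [0, 0, 0.1], [0, 0, 0.15], [0, 0, 0.18], [0, 0, 0.18]], rotation=[[0, 0, 0], [0, 0, 0], [0, 0, 0], [0, 0, 0], [0, 0, 0], [0, 0, 0], [0, 0, 0], [0, 0, 0]], hand=[0.36, 0.36, 0.36, 0.36, 0.36, 0.36, 0.36, 0.36])

```text
time_s: 5.7
tool_pos: [0.4343, 0.2585, 0.0284]
orientation: [-2.066, -2.366, 0.002]
ft_force: [0.2, -0.0, -0.6]
grip_width: 0.0316
grasp_force: 0.0
```

Call:
drive_tool(slide=[[0, 0, 0], [0, 0, 0], [0, 0, 0], [0, 0, 0], [0, 0, 0]], rotation=[[0, 0, 0], [0, 0, 0], [0, 0, 0], [0, 0, 0], [0, 0, 0]], hand=[0, 0, 0, 0, 0])

```text
time_s: 6.2
tool_pos: [0.4337, 0.2588, 0.0291]
orientation: [-2.065, -2.366, 0.002]
ft_force: [-4.1, -0.3, 5.3]
grip_width: 0.0102
grasp_force: 30.0
```

Call:
drive_tool(slide=[[0, 0.013, -0.08], [0, 0.03, -0.164], [0, 0.077, -0.323], [0, 0.139, -0.478], [0, 0.216, -0.625], [0, 0.308, -0.764], [0, 0.413, -0.893]], rotation=[[0, 0, 0], [0, 0, 0], [0, 0, 0], [0, 0, 0], [0, 0, 0], [0, 0, 0], [0, 0, 0]], hand=[0, 0, 0, 0, 0, 0, 0])

```text
time_s: 6.9
tool_pos: [0.4725, 0.2642, 0.1191]
orientation: [-2.063, -2.364, 0.008]
ft_force: [-10.5, -0.0, 4.1]
grip_width: 0.0103
grasp_force: 30.0
```

Call:
drive_tool(slide=[[0, 0.117, -0.118], [0, 0.246, -0.224], [0, 0.384, -0.316], [0, 0.531, -0.394], [0, 0.685, -0.457], [0, 0.845, -0.504]], rotation=[[0, 0, 0], [0, 0, 0], [0, 0, 0], [0, 0, 0], [0, 0, 0], [0, 0, 0]], hand=[0, 0, 0, 0, 0, 0])

```text
time_s: 7.5
tool_pos: [0.5604, 0.2763, 0.1709]
orientation: [2.066, 2.366, 0.004]
ft_force: [-2.4, -0.0, 3.0]
grip_width: 0.0101
grasp_force: 30.0
```

Call:
drive_tool(slide=[[0, 0.163, -0.031], [0, 0.329, -0.046], [0, 0.495, -0.044], [0, 0.661, -0.025], [0, 0.74, -0.01], [0, 0.823, 0.01], [0, 0.823, 0.01]], rotation=[[0, 0, 0], [0, 0, 0], [0, 0, 0], [0, 0, 0], [0, 0, 0], [0, 0, 0], [0, 0, 0]], hand=[0, 0, 0, 0, 0, 0, 0])

```text
time_s: 8.2
tool_pos: [0.6428, 0.2873, 0.1687]
orientation: [2.066, 2.365, 0.005]
ft_force: [1.9, 1.3, 3.7]
grip_width: 0.0101
grasp_force: 30.0
```

Call:
drive_tool(slide=[[0, 0, 0], [0, 0, 0], [0, 0, 0], [0, 0, 0], [0, 0, -0.2], [0, 0, -0.5], [0, 0, -0.8], [0, 0, -0.8]], rotation=[[0, 0, 0], [0, 0, 0], [0, 0, 0], [0, 0, 0], [0, 0, 0], [0, 0, 0], [0, 0, 0], [0, 0, 0]], hand=[0.5, 0.5, 0.5, 0.5, 0.5, 0.5, 0.5, 0.5])

```text
time_s: 9.0
tool_pos: [0.643, 0.2873, 0.2526]
orientation: [2.065, 2.364, 0.01]
ft_force: [0.4, -0.6, 0.7]
grip_width: 0.0442
grasp_force: 0.0
```

Run:
```python
from h import *
T=lambda x,y,ox,oy:(ox+(x-1.5)/4, oy+(y-1.5)/4)
hinge=HOLE+.116*KX
for p in[(197,66),(267,66),(232,55),(232,78)]:
    X=atz('top',T(*p,290,165),.21); print(X,(X-hinge)@KX,(X-hinge)@KY)
for th in(1.4,1.5,1.6,1.75):
  for r,o in((.14,0),(.14,.012),(.1,.012),(.05,.043)):
    for y in (-.024,.024):
      X=hinge+KX*(-r*np.cos(th)+o*np.sin(th))+KY*y; X[2]=.078+r*np.sin(th)+o*np.cos(th)
      print(th,r,o,y,(proj('top',X)-[290,165])*4,(proj('side',X)-[222,205])*4)
```

```text
[ 0.58362671 -0.23317633  0.21      ] -0.010783486881528451 0.02167187192861402
[ 0.58428657 -0.28298841  0.21      ] -0.007137885183195931 -0.02801101038627669
[ 0.59178954 -0.25813984  0.21      ] -0.0011384345833733176 -0.0027572450421675053
[ 0.57542162 -0.25796392  0.21      ] -0.017487448655158753 -0.003563121588738479
1.4 0.14 0 -0.024 [[261.0434795   86.58806426]] [[231.30070422  21.09759633]]
1.4 0.14 0 0.024 [[193.14285422  81.63353506]] [[225.76995325 -19.7401731 ]]
1.4 0.14 0.012 -0.024 [[262.62258995  69.55592228]] [[249.04229589  17.97584017]]
1.4 0.14 0.012 0.024 [[194.65947676  64.58019344]] [[242.95856232 -22.78873537]]
1.4 0.1 0.012 -0.024 [[248.44060858  66.54032834]] [[258.0296519   64.75975756]]
1.4 0.1 0.012 0.024 [[183.1089285   61.75954595]] [[251.78982332  23.287441  ]]
1.4 0.05 0.043 -0.024 [[235.84255002  22.64828269]] [[312.91697105 113.27974324]]
1.4 0.05 0.043 0.024 [[173.39875089  18.05014368]] [[305.19241886  71.21500204]]
1.5 0.14 0 -0.024 [[262.62416364  66.69445185]] [[252.12575446  18.29421412]]
1.5 0.14 0 0.024 [[194.69870325  61.7187768 ]] [[245.
[... 1102 characters left out ...]
08213   6.04793057]] [[319.48895148  79.38012233]]
1.75 0.14 0 -0.024 [[264.17684686  18.0460365 ]] [[304.11758836  18.70583828]]
1.75 0.14 0 0.024 [[196.61273461  13.05089621]] [[296.34744372 -21.99430696]]
1.75 0.14 0.012 -0.024 [[264.10924939   2.03378884]] [[321.5888218   20.66091671]]
1.75 0.14 0.012 0.024 [[196.76966926  -2.95932292]] [[313.29209223 -20.04475168]]
1.75 0.1 0.012 -0.024 [[249.13894565  20.33218339]] [[308.87894098  67.9252885 ]]
1.75 0.1 0.012 0.024 [[184.29261505  15.54822376]] [[301.12363329  26.48146944]]
1.75 0.05 0.043 -0.024 [[232.02191112   3.44669938]] [[336.84807453 129.17691106]]
1.75 0.05 0.043 0.024 [[170.53278426  -1.0928268 ]] [[328.48338475  86.94710481]]
```

Run:
```python
from h import *
# plan move to behind flap
hinge=HOLE+.116*KX
s=st()
for d,z in((.10,.25),(.10,.15)):
    X=hinge+KX*d; X[2]=z; go((X,np.pi/2+YK),(X,YK)); print(X,np.hypot(*X[:2]))
```

```text
time_s 9.0
tool_pos [0.643  0.2873 0.2526]
orientation [2.0652 2.3639 0.0104]
joints [-0.7395  0.4916  0.3496  1.4229 -0.1716  1.2498 -0.2404]
ft_force [ 0.3574 -0.6222  0.6761]
grip_width 0.0442
grasp_force 0.0
[-5.505 -0.243  0.011] [ 0.002  0.001 -0.438]
[-5.505 -0.243  0.011] [ 0.002 -0.001  0.062]
[ 0.69291132 -0.26145223  0.25      ] 0.7405966235912536
[-5.507 -0.249  1.011] [ 0.002  0.001 -0.438]
[-5.507 -0.249  1.011] [ 0.002 -0.001  0.062]
[ 0.69291132 -0.26145223  0.15      ] 0.7405966235912536
```

Call:
drive_tool(slide=[[-0.3, 0, 0], [-0.65, 0, 0], [-1, 0, 0]], rotation=[[0, 0, 0], [0, 0, 0], [0, 0, 0]], hand=[0, 0, 0])

```text
time_s: 9.3
tool_pos: [0.6536, 0.1868, 0.2467]
orientation: [-2.065, -2.367, 0.002]
ft_force: [1.1, -0.1, 0.5]
grip_width: 0.0235
grasp_force: 0.0
```

Call:
drive_tool(slide=[[-0.35, 0, 0], [-0.7, 0, 0], [-1, 0, 0]], rotation=[[0, 0, 0], [0, 0, 0], [0, 0, 0]], hand=[0, 0, 0])

```text
time_s: 9.6
tool_pos: [0.6672, 0.0862, 0.2468]
orientation: [-2.068, -2.365, 0.003]
ft_force: [0.9, 0.6, 0.0]
grip_width: 0.0012
grasp_force: 0.0
```

Call:
drive_tool(slide=[[-0.35, 0, 0], [-0.7, 0, 0], [-1, 0, 0]], rotation=[[0, 0, 0], [0, 0, 0], [0, 0, 0]], hand=[0, 0, 0])

```text
time_s: 9.9
tool_pos: [0.6805, -0.0127, 0.2468]
orientation: [-2.067, -2.364, 0.002]
ft_force: [0.1, 0.7, 0.2]
grip_width: 0.0004
grasp_force: 0.0
```

Call:
drive_tool(slide=[[-0.35, 0, 0], [-0.7, 0, 0], [-1, 0, 0]], rotation=[[0, 0, 0], [0, 0, 0], [0, 0, 0]], hand=[0, 0, 0])

```text
time_s: 10.2
tool_pos: [0.6939, -0.1116, 0.2467]
orientation: [-2.067, -2.364, 0.002]
ft_force: [0.9, 0.8, 1.0]
grip_width: 0.0002
grasp_force: 0.0
```

Call:
drive_tool(slide=[[-0.3, 0, 0], [-0.6, 0, 0], [-0.8, 0, 0], [-1, 0, 0], [-1, 0, 0], [-1, 0, 0], [-1, 0, 0], [-1, 0, 0], [-1, 0, 0], [-1, 0, 0], [-1, 0, 0]], rotation=[[0, 0, -0.04], [0, 0, -0.08], [0, 0, -0.12], [0, 0, -0.16], [0, 0, -0.2], [0, 0, -0.24], [0, 0, -0.28], [0, 0, -0.32], [0, 0, -0.36], [0, 0, -0.4], [0, 0, -0.438]], hand=[0, 0, 0, 0, 0, 0, 0, 0, 0, 0, 0])

```text
time_s: 11.3
tool_pos: [0.7075, -0.2084, 0.2465]
orientation: [-0.086, -3.138, -0.001]
ft_force: [-0.8, -1.0, -1.0]
grip_width: 0.0003
grasp_force: 0.0
```

Run:
```python
from h import *
st(); hinge=HOLE+.116*KX
for d,z in((.075,.25),(.075,.16),(-.03,.16),(-.09,.14)):
    X=hinge+KX*d; X[2]=z; go((X,np.pi/2+YK))
mosaic('m5.png',[('top',122,152),('top',290,155),('side',212,115),('side',222,195)])
```

```text
time_s 11.3
tool_pos [ 0.7075 -0.2084  0.2465]
orientation [-8.5600e-02 -3.1384e+00 -6.0000e-04]
joints [ 0.1179  0.5486  0.1357  1.3141 -0.0735  1.2857  1.771 ]
ft_force [-0.7588 -1.0216 -0.9914]
grip_width 0.0003
grasp_force 0.0
[ 0.367 -0.536 -0.034] [ 0.    -0.001  0.002]
[ 0.365 -0.537  0.866] [ 0.    -0.001  0.002]
[ 1.415 -0.531  0.868] [ 0.    -0.001  0.002]
[ 2.014 -0.528  1.069] [ 0.    -0.001  0.002]
```

View pics/m5.png

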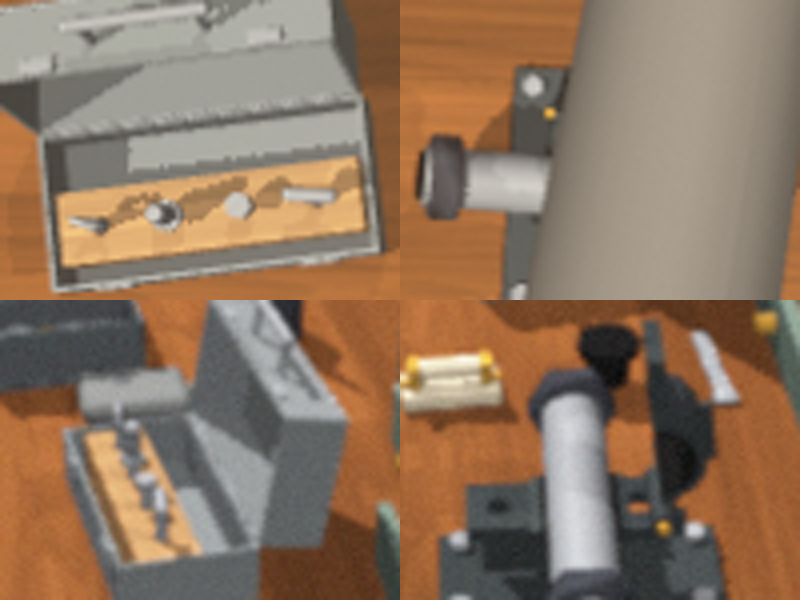

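Call:
drive_tool(slide=[[0.15, -0.25, 0], [0.3, -0.5, 0.1], [0.36, -0.53, 0.4], [0.36, -0.53, 0.7], [0.36, -0.53, 0.95], [0.36, -0.53, 1.0]], rotation=[[0, 0, 0], [0, 0, 0], [0, 0, 0], [0, 0, 0], [0, 0, 0], [0, 0, 0]], hand=[0, 0, 0, 0, 0, 0])

```text
time_s: 12.0
tool_pos: [0.6665, -0.2584, 0.1436]
orientation: [-0.098, -3.134, -0.003]
ft_force: [-0.2, 0.2, 0.2]
grip_width: 0.0006
grasp_force: 0.0
```

Call:
drive_tool(slide=[[0.15, 0, 0], [0.3, 0, 0], [0.4, 0, 0], [0.5, 0, 0], [0.6, 0, 0], [0.7, 0, 0], [0.8, 0, 0], [0.9, 0, 0], [1.0, 0, 0]], rotation=[[0, 0, 0], [0, 0, 0], [0, 0, 0], [0, 0, 0], [0, 0, 0], [0, 0, 0], [0, 0, 0], [0, 0, 0], [0, 0, 0]], hand=[0, 0, 0, 0, 0, 0, 0, 0, 0])

```text
time_s: 12.9
tool_pos: [0.5688, -0.2532, 0.1478]
orientation: [0.094, 3.14, 0.0]
ft_force: [2.1, -1.0, 0.5]
grip_width: 0.0005
grasp_force: 0.7
```

Run:
```python
from h import *
T=lambda x,y,ox,oy:(ox+(x-1.5)/4, oy+(y-1.5)/4)
for n,uv,z in(('collar',(165,213),.06),('head',(158,212),.094),('hex',(240,206),.062),('eye',(90,224),.08),('t',(309,195),.08)):
    X=atz('top',T(*uv,122,152),z); print(n,X,(X-C)@EX,(X-C)@EY)
```

```text
collar [0.51716256 0.305664   0.06      ] -0.011856125780330127 0.035583480134085334
head [0.51627723 0.30161321 0.094     ] -0.013278591986188996 0.03168870058317133
hex [0.52361219 0.24374373 0.062     ] -0.013799047440089874 -0.026641449294295048
eye [0.5065338  0.36057233 0.08      ] -0.014998044220587205 0.0914227422917183
t [0.53219608 0.18442498 0.08      ] -0.013276983782011828 -0.08657579378768337
```

Call:
drive_tool(slide=[[0.1, 0, 0], [0.2, 0, 0], [0.3, 0, 0], [0.4, 0, 0], [0.5, 0, 0], [0.6, 0, 0], [0.7, 0, 0], [0.75, 0, 0], [0.75, 0, 0]], rotation=[[0, 0, 0], [0, 0, 0], [0, 0, 0], [0, 0, 0], [0, 0, 0], [0, 0, 0], [0, 0, 0], [0, 0, 0], [0, 0, 0]], hand=[0, 0, 0, 0, 0, 0, 0, 0, 0])

```text
time_s: 13.8
tool_pos: [0.4936, -0.249, 0.1478]
orientation: [-0.095, -3.14, -0.0]
ft_force: [-0.2, -0.7, -0.3]
grip_width: 0.0007
grasp_force: 0.0
```

Run:
```python
from h import *
st()
P=np.array([.5163,.3028,.22])
go((P,np.pi/2+YC)); snap('side','s6.png',(200,120,160,130),3)
```

```text
time_s 13.8
tool_pos [ 0.4936 -0.249   0.1478]
orientation [-9.4500e-02 -3.1399e+00 -1.0000e-04]
joints [ 0.2421  0.3198  0.1378  1.8985 -0.054   0.9271  1.916 ]
ft_force [-0.2014 -0.6974 -0.2541]
grip_width 0.0007
grasp_force 0.0
[ 0.106  5.522 -0.721] [ 0.    -0.    -0.062]
```

View pics/s6.png

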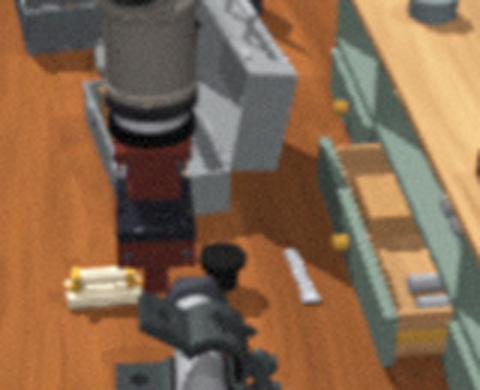

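Run:
```python
from h import *
p=np.array([.4936,-.249,.1478])
for z in(0,.02,.03,.04,.05): print(z,(proj('side',p+[0,0,z])-[200,120])*3)
im=viewer.read_camera('side');cv2.imwrite('pics/s7.png',im)
# column brightness under finger
c=im[190:240,248:258].mean(1); print(np.c_[np.arange(190,240),c.round()].astype(int)[10:45].tolist())
```

```text
0 [[155.03975871 317.76995914]]
0.02 [[154.54894653 300.59656498]]
0.03 [[154.30048396 291.89410447]]
0.04 [[154.04995745 283.11334141]]
0.05 [[153.7973471 274.2534203]]
[[200, 28, 28, 46], [201, 29, 33, 66], [202, 28, 32, 69], [203, 28, 32, 68], [204, 29, 32, 68], [205, 27, 32, 67], [206, 28, 32, 68], [207, 27, 32, 67], [208, 29, 34, 70], [209, 29, 37, 77], [210, 32, 44, 86], [211, 32, 46, 89], [212, 32, 45, 88], [213, 31, 44, 85], [214, 33, 42, 80], [215, 34, 39, 76], [216, 37, 41, 76], [217, 46, 57, 91], [218, 57, 75, 109], [219, 63, 73, 95], [220, 63, 65, 69], [221, 64, 61, 59], [222, 65, 62, 59], [223, 64, 62, 59], [224, 60, 58, 55], [225, 58, 57, 55], [226, 60, 59, 55], [227, 64, 62, 59], [228, 65, 63, 59], [229, 62, 60, 57], [230, 58, 56, 53], [231, 51, 50, 46], [232, 48, 49, 50], [233, 48, 55, 68], [234, 48, 66, 94]]
```

Call:
drive_tool(slide=[[0, 0, -0.4], [0, 0.15, -0.7], [0, 0.5, -0.72], [0, 1, -0.72]], rotation=[[0, 0, 0], [0, 0, 0], [0, 0, 0], [0, 0, 0]], hand=[0, 0, 0, 0])

```text
time_s: 14.3
tool_pos: [0.5016, -0.1505, 0.2213]
orientation: [0.101, 3.136, -0.002]
ft_force: [0.9, 1.1, -0.4]
grip_width: -0.0
grasp_force: 0.0
```

Call:
drive_tool(slide=[[0, 0.35, 0], [0, 0.7, 0], [0, 1, 0]], rotation=[[0, 0, 0], [0, 0, 0], [0, 0, 0]], hand=[0.2, 0.3, 0.4])

```text
time_s: 14.6
tool_pos: [0.5069, -0.0469, 0.2199]
orientation: [0.091, 3.14, 0.001]
ft_force: [0.2, -0.2, 0.2]
grip_width: 0.021
grasp_force: 0.0
```

Call:
drive_tool(slide=[[0, 0.35, 0], [0, 0.7, 0], [0, 1, 0]], rotation=[[0, 0, 0], [0, 0, 0], [0, 0, 0]], hand=[0.4, 0.4, 0.4])

```text
time_s: 14.9
tool_pos: [0.5127, 0.0529, 0.2199]
orientation: [0.092, 3.14, 0.001]
ft_force: [0.4, -0.0, 0.0]
grip_width: 0.035
grasp_force: 0.0
```

Call:
drive_tool(slide=[[0, 0.35, 0], [0, 0.7, 0], [0, 1, 0]], rotation=[[0, 0, 0], [0, 0, 0], [0, 0, 0]], hand=[0.4, 0.4, 0.4])

```text
time_s: 15.2
tool_pos: [0.5185, 0.1529, 0.2198]
orientation: [0.092, 3.14, 0.001]
ft_force: [-0.1, 0.8, -0.6]
grip_width: 0.0348
grasp_force: 0.0
```

Call:
drive_tool(slide=[[0.05, 0.35, 0], [0.1, 0.7, 0], [0.1, 1, 0], [0.1, 1, 0]], rotation=[[0, 0, -0.03], [0, 0, -0.062], [0, 0, -0.062], [0, 0, -0.062]], hand=[0.4, 0.4, 0.4, 0.4])

```text
time_s: 15.6
tool_pos: [0.5134, 0.2566, 0.2197]
orientation: [0.223, -3.133, -0.005]
ft_force: [0.5, -0.2, 0.5]
grip_width: 0.0351
grasp_force: 0.0
```

Run:
```python
from h import *
st();P=np.array([.5163,.3028,0])
go((P+[0,0,.1],np.pi/2+YC),(P+[0,0,.032],np.pi/2+YC))
```

```text
time_s 15.6
tool_pos [0.5134 0.2566 0.2197]
orientation [ 0.223  -3.1335 -0.0046]
joints [-0.4131  0.2904 -0.194   1.7552  0.059   1.1005  1.0871]
ft_force [ 0.5467 -0.1508  0.5409]
grip_width 0.0351
grasp_force 0.0
[-0.094  0.45   1.198] [0.001 0.    0.002]
[-0.094  0.448  1.878] [0.001 0.    0.002]
```

Call:
drive_tool(slide=[[-0.05, 0.25, 0], [-0.095, 0.45, 0.1], [-0.095, 0.45, 0.5], [-0.095, 0.45, 0.8], [-0.095, 0.45, 1.0], [-0.095, 0.45, 1.0]], rotation=[[0, 0, 0], [0, 0, 0], [0, 0, 0], [0, 0, 0], [0, 0, 0], [0, 0, 0]], hand=[0.4, 0.4, 0.4, 0.4, 0.4, 0.4])

```text
time_s: 16.2
tool_pos: [0.5161, 0.2947, 0.1167]
orientation: [0.211, -3.129, 0.005]
ft_force: [-0.4, -0.4, -0.3]
grip_width: 0.0356
grasp_force: 0.0
```

Call:
drive_tool(slide=[[0, 0, 0.2], [0, 0, 0.4], [0, 0, 0.55], [0, 0, 0.65], [0, 0, 0.75], [0, 0, 0.82], [0, 0, 0.87], [0, 0, 0.87]], rotation=[[0, 0, 0], [0, 0, 0], [0, 0, 0], [0, 0, 0], [0, 0, 0], [0, 0, 0], [0, 0, 0], [0, 0, 0]], hand=[0.4, 0.4, 0.4, 0.4, 0.4, 0.4, 0.4, 0.4])

```text
time_s: 17.0
tool_pos: [0.5174, 0.2966, 0.0323]
orientation: [0.212, -3.134, 0.001]
ft_force: [-0.6, -1.6, 0.1]
grip_width: 0.0347
grasp_force: 0.0
```

Call:
drive_tool(slide=[[0, 0, 0], [0, 0, 0], [0, 0, 0], [0, 0, 0], [0, 0, 0]], rotation=[[0, 0, 0], [0, 0, 0], [0, 0, 0], [0, 0, 0], [0, 0, 0]], hand=[0, 0, 0, 0, 0])

```text
time_s: 17.5
tool_pos: [0.5179, 0.2986, 0.0335]
orientation: [-0.214, 3.133, 0.004]
ft_force: [-0.8, 5.6, 0.4]
grip_width: 0.0248
grasp_force: 30.0
```

Call:
drive_tool(slide=[[0, 0, 0], [0, 0, 0], [0, 0, 0], [0.01, 0.02, 0], [0.01, 0.03, -0.05], [0.01, 0.03, -0.11], [0.01, 0.03, -0.11]], rotation=[[0, 0, 0], [0, 0, 0], [0, 0, 0], [0, 0, 0], [0, 0, 0], [0, 0, 0], [0, 0, 0]], hand=[0.4, 0.4, 0.4, 0.4, 0.4, 0.4, 0.4])

```text
time_s: 18.2
tool_pos: [0.5169, 0.3, 0.0449]
orientation: [-0.212, 3.133, 0.001]
ft_force: [1.0, -0.6, -0.6]
grip_width: 0.0352
grasp_force: 0.0
```

Call:
drive_tool(slide=[[0, 0, 0], [0, 0, 0], [0, 0, 0], [0, 0, 0], [0, 0, 0]], rotation=[[0, 0, 0], [0, 0, 0], [0, 0, 0], [0, 0, 0], [0, 0, 0]], hand=[0, 0, 0, 0, 0])

```text
time_s: 18.7
tool_pos: [0.5162, 0.2995, 0.0436]
orientation: [0.212, -3.134, 0.0]
ft_force: [-0.0, -0.4, -0.9]
grip_width: 0.0154
grasp_force: 30.0
```

Call:
drive_tool(slide=[[0, 0, -0.1], [0, 0, -0.25], [0, 0, -0.4], [0, 0, -0.6], [0, 0, -0.8], [0, 0, -1.0], [0, 0, -1.0]], rotation=[[0, 0, 0], [0, 0, 0], [0, 0, 0], [0, 0, 0], [0, 0, 0], [0, 0, 0], [0, 0, 0]], hand=[0, 0, 0, 0, 0, 0, 0])

```text
time_s: 19.4
tool_pos: [0.5182, 0.3005, 0.1479]
orientation: [-0.211, 3.129, 0.004]
ft_force: [-0.4, 1.1, -2.0]
grip_width: 0.0152
grasp_force: 30.0
```

Run:
```python
from h import *
st();go((HOLE+[0,0,.11],np.pi/2+YC))
```

```text
time_s 19.4
tool_pos [0.5182 0.3005 0.1479]
orientation [-0.2109  3.1289  0.0045]
joints [-0.4748  0.3977 -0.2     1.7776  0.0944  0.9692  0.9929]
ft_force [-0.4373  1.0855 -1.9865]
grip_width 0.0152
grasp_force 29.9508
[ 1.139 -5.384 -0.541] [ 0.001  0.002 -0.   ]
```

Call:
drive_tool(slide=[[0, 0, -0.3], [0, -0.1, -0.5], [0.07, -0.35, -0.54], [0.14, -0.67, -0.54], [0.21, -1, -0.54]], rotation=[[0, 0, 0], [0, 0, 0], [0, 0, 0], [0, 0, 0], [0, 0, 0]], hand=[0, 0, 0, 0, 0])

```text
time_s: 19.9
tool_pos: [0.5083, 0.1965, 0.1976]
orientation: [0.214, -3.134, 0.0]
ft_force: [-0.1, -0.7, -2.2]
grip_width: 0.0153
grasp_force: 30.0
```

Call:
drive_tool(slide=[[0.07, -0.33, 0], [0.14, -0.67, 0], [0.21, -1, 0]], rotation=[[0, 0, 0], [0, 0, 0], [0, 0, 0]], hand=[0, 0, 0])

```text
time_s: 20.2
tool_pos: [0.5008, 0.0938, 0.1975]
orientation: [0.212, -3.134, 0.001]
ft_force: [-0.0, 0.3, -1.7]
grip_width: 0.0154
grasp_force: 30.0
```

Call:
drive_tool(slide=[[0.07, -0.33, 0], [0.14, -0.67, 0], [0.21, -1, 0]], rotation=[[0, 0, 0], [0, 0, 0], [0, 0, 0]], hand=[0, 0, 0])

```text
time_s: 20.5
tool_pos: [0.4934, -0.0079, 0.1975]
orientation: [0.212, -3.134, 0.0]
ft_force: [-0.9, 0.2, -2.4]
grip_width: 0.0154
grasp_force: 30.0
```

Call:
drive_tool(slide=[[0.07, -0.33, 0], [0.14, -0.67, 0], [0.21, -1, 0]], rotation=[[0, 0, 0], [0, 0, 0], [0, 0, 0]], hand=[0, 0, 0])

```text
time_s: 20.8
tool_pos: [0.486, -0.1097, 0.1975]
orientation: [0.212, -3.134, 0.0]
ft_force: [-0.2, -0.5, -1.4]
grip_width: 0.0152
grasp_force: 30.0
```

Call:
drive_tool(slide=[[0.07, -0.33, 0], [0.14, -0.67, 0], [0.21, -0.95, 0], [0.21, -1, 0], [0.21, -1, 0], [0.21, -1, 0]], rotation=[[0, 0, 0], [0, 0, 0], [0, 0, 0], [0, 0, 0], [0, 0, 0], [0, 0, 0]], hand=[0, 0, 0, 0, 0, 0])

```text
time_s: 21.4
tool_pos: [0.4796, -0.2086, 0.1975]
orientation: [0.214, -3.134, -0.001]
ft_force: [0.5, 0.4, -1.9]
grip_width: 0.0156
grasp_force: 30.0
```

Run:
```python
from h import *
s=st();go((HOLE+[0,0,.11],np.pi/2+YC))
p=np.array(s['tool_pos'])
print('tcp side',(proj('side',p)-[230,170])*6.5)
mids=viewer.read_camera('side')[170:260,230:290]; top=viewer.read_camera('top')[185:245,300:390]
a=cv2.resize(mids,None,fx=6.5,fy=6.5,interpolation=cv2.INTER_CUBIC); b=cv2.resize(top,None,fx=4.5,fy=4.5,interpolation=cv2.INTER_CUBIC)
b=cv2.copyMakeBorder(b,0,a.shape[0]-b.shape[0],0,0,cv2.BORDER_CONSTANT)
cv2.imwrite('pics/m8.png',np.hstack([a,b]))
print(a.shape,b.shape,(proj('top',p)-[300,185])*4.5)
```

```text
time_s 21.4
tool_pos [ 0.4796 -0.2086  0.1975]
orientation [ 2.1430e-01 -3.1338e+00 -1.4000e-03]
joints [ 0.2157  0.2157  0.0883  1.909  -0.0229  1.0185  2.0213]
ft_force [ 0.4837  0.3906 -1.8809]
grip_width 0.0156
grasp_force 29.951
[ 0.077 -0.392 -0.026] [ 0. -0.  0.]
tcp side [[ 97.53147391 217.39118814]]
(585, 390, 3) (585, 405, 3) [[132.82972614 148.51819547]]
```

View pics/m8.png

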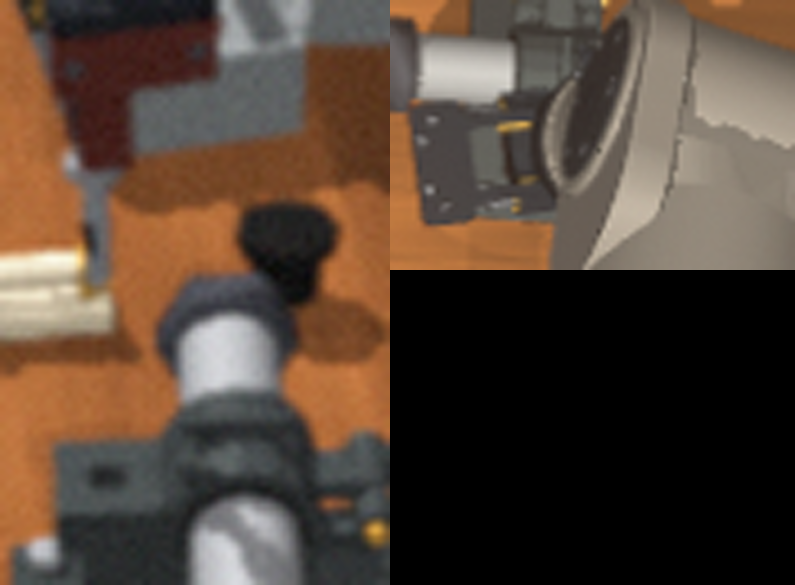

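Run:
```python
from h import *
for z in(.094,.097): print(atz('side',(230+(107-2.75)/6.5,170+(477-2.75)/6.5),z))
foot=(230+(97-2.75)/6.5,170+(291-2.75)/6.5)
for y in(-.2086,):
  e,d=ray('side',foot); print(e+d*(y-e[1])/d[1])
hinge=HOLE+.116*KX
for th in(.05,.06,.07):
  X=hinge+KX*(-.116*np.cos(th)+.012*np.sin(th));X[2]=.078+.116*np.sin(th)+.012*np.cos(th);print(th,X,(proj('side',X)-[230,170])*6.5+2.75)
```

```text
[ 0.47562614 -0.25641157  0.094     ]
[ 0.47542949 -0.26000115  0.097     ]
[ 0.47699782 -0.2086      0.15980152]
0.05 [ 0.47804338 -0.24854466  0.09578259] [[110.94700196 461.99648974]]
0.06 [ 0.47822663 -0.24855566  0.09693423] [[111.28954663 459.95199432]]
0.07 [ 0.47842138 -0.24856736  0.09808398] [[111.65881275 457.90780329]]
```

Run:
```python
from h import *
S=lambda x,y:(222+(x-400-1.5)/4,205+(y-300-1.5)/4)
T=lambda x,y:(290+(x-400-1.5)/4,165+(y-1.5)/4)
for s,t in[((459,564),(606,260)),((459,500),(519,254)),((695,490),(533,45))]:
    print(tri(S(*s),T(*t)),atz('side',S(*s),.014),atz('top',T(*t),.014))
im=viewer.read_camera('side'); cv2.imwrite('pics/x.png',im)
h=cv2.cvtColor(im,6)[236:252,236:262]; print(h)
```

```text
(array([ 0.44354676, -0.28345896,  0.01583008]), np.float64(0.0007953740315627473)) [ 0.44319511 -0.28149007  0.014     ] [ 0.44391218 -0.2838936   0.014     ]
(array([ 0.44788038, -0.21079633,  0.01313066]), np.float64(0.0005492935672898385)) [ 0.44758015 -0.21177694  0.014     ] [ 0.44816698 -0.21065884  0.014     ]
(array([ 0.62512194, -0.22273416,  0.01510502]), np.float64(0.0007785475694815743)) [ 0.62576375 -0.22144437  0.014     ] [ 0.62488152 -0.22289667  0.014     ]
[[121 121 121 119 114 106 116 114 110 104 109 109 108 105 108 113 115 112
  100  76  68  65  57  48  43  43]
 [122 117 112 111 101 104 100 106 104 101  99  98  97  92 102 101  98  93
   79  72  71  67  58  59  47  41]
 [116 111 101  91  85  94  90  89  88  85  88  82  87  87  84  91  87  88
   77  68  67  69  74  65  51  46]
 [116 111  92  86  86  84  87  83  84  86  86  86  84  88  85  82  87  85
   79  63  66  72  76  68  64  63]
 [114 108  95  85  85  82  85  81  83  80  79  83  82  86  81  83  80  81
   74  69  66  71  77  76  71  82]
 [114 112  93  83  88  84  85  80  67  66  63  68  74  80  78  84  80  77
 
[... 424 characters left out ...]
81  80  81
   71  65  65  60  58  48  45  44]
 [118 111  99  87  82  86  86  83  85  80  88  81  82  85  86  85  83  86
   84  69  65  67  57  46  39  33]
 [120 110  97  91  85  88  83  83  82  92  84  85  81  84  82  85  82  82
   77  67  65  51  42  43  35  41]
 [117 116 102  83  78  76  75  77  81  82  74  72  74  70  70  70  70  66
   58  53  53  44  38  34  44  71]
 [118 109  90  57  56  50  52  51  51  55  51  50  49  51  49  52  45  47
   47  44  43  44  36  39  70  99]
 [123 112  80  50  43  43  43  38  46  43  40  43  39  48  39  43  41  45
   41  41  41  35  34  60 103 130]
 [123 113  82  50  45  41  46  47  41  43  45  39  42  43  44  42  39  42
   41  43  42  43  43  82 129 171]]
```

Run:
```python
from h import *
s=(222+98.5/4,195+205.5/4)
t=(290+(180-1.5)/4,165+(219-1.5)/4)
print(atz('side',s,.078),tri(s,t),atz('top',t,.078),atz('top',t,.07),proj('side',[.4773,-.2485,.078]))
for y0 in(-.2485,-.255):
  for z in(.09,.097):
    print(y0,z,[proj('side',[.4773+a,y0+b,z])[0].round(1).tolist() for a,b in((-.024,.025),(-.024,-.025),(.024,.025),(.024,-.025),(0,0))])
# top hole darkness: earlier image not stored at full res except m1
im=cv2.imread('pics/m1.png',0); t=im[:300,400:][195:245:4,140:220:4]; print(t)
```

```text
[ 0.47713676 -0.25263339  0.078     ] (array([ 0.47731389, -0.24914407,  0.07504006]), np.float64(3.693081693195379e-05)) [ 0.47726105 -0.24851506  0.078     ] [ 0.477354   -0.25021296  0.07      ] [[246.56584381 245.44301045]]
-0.2485 0.09 [[237.5, 237.3], [238.6, 248.5], [254.0, 236.1], [255.6, 247.2], [246.4, 242.2]]
-0.2485 0.097 [[237.4, 235.5], [238.6, 246.6], [253.9, 234.2], [255.6, 245.3], [246.4, 240.3]]
-0.255 0.09 [[237.6, 238.8], [238.8, 250.0], [254.2, 237.5], [255.9, 248.7], [246.6, 243.7]]
-0.255 0.097 [[237.5, 236.9], [238.7, 248.1], [254.1, 235.6], [255.8, 246.8], [246.6, 241.8]]
[[ 68  49  50  66  76  77  76  76  75  76  76  75  74  77  80  81  81  81
   79  78]
 [ 68  49  53  69  75  76  75  75  75  76  76  76  74  77  80  80  80  81
   79  76]
 [ 67  49  53  69  76  76  75  76  76  76  77  76  76  79  81  80  81  81
   78  76]
 [ 65  48  54  69  75  76  75  76  76  73  72  72  78  81  82  82  80  80
   77  75]
 [ 63  48  54  69  75  76  76  76  75  70  68  67  72  79  82  82  80  81
   78  75]
 [ 62  48  55  71  75  76  76  74  74  75  77  68  62  72  81  81  81  82
   78  74]
 [ 62  47  58  74  77  77  76  73  73  75  78  71  57  67  80  81  81  81
   78  76]
 [ 64  47  58  76  82  80  78  75  73  75  78  72  62  71  80  81  81  81
   79  76]
 [ 61  45  59  79  83  81  82  80  76  74  72  66  67  76  82  82  82  81
   78  76]
 [ 60  48  61  79  83  81  82  81  79  76  68  69  77  81  82  81  82  81
   78  77]
 [ 68  59  66  79  82  82  82  81  81  81  81  82  82  82  82  82  81  81
   78  76]
 [ 87  73  69  80  83  82  83  82  82  82  82  82  82  82  81  82  82  82
   78  77]
 [105  85  71  78  82  82  82  82  82  81  82  81  81  81  81  81  82  81
   77  77]]
```

Run:
```python
from h import *
im=cv2.imread('pics/x.png'); g=im.astype(int)
print((g[194:218,238:252,2]-g[194:218,238:252,0]))
p=np.array([.4796,-.2086,0])
for z in (.155,.16,.19,.195): print(z,proj('side',p+[0,0,z]))
```

```text
[[103  69  24   3  17  42  40  43  39  48  40  41  52  58]
 [109  75  24   1  14  33  35  33  29  26  26  41  63  76]
 [113  90  43   4   6  16  11   3   9   3  23  53  76  81]
 [112 102  68  28  12   0  -3  -1  -3  12  38  66  73  79]
 [117 114 101  78  40   4  -4  -2  10  41  65  77  78  79]
 [118 116 116 104  60  10  -5  -2  22  66  78  76  77  79]
 [116 117 115 107  67  10  -2   2  33  84  90  79  75  80]
 [117 113 120 108  70  13  -4  -2  32  85 102  88  88  78]
 [120 118 118 114  78  16  -7  -2  28  86 115 111 108  91]
 [119 118 118 113  87  20  -6  -2  29  87 117 120 121 118]
 [119 119 118 119  97  26  -5  -3  25  87 117 120 124 122]
 [120 116 119 119  99  34  -6  -5  26  84 110 118 118 121]
 [124 119 116 119 104  37  -6  -3  18  77 112 119 117 119]
 [121 117 117 119 115  48  -6  -2  22  83 112 117 119 118]
 [ 86  85  86 100 127  60  -4   0  26  85 116 116 117 119]
 [ 32  32  37  61 118  67  -2  -6  19  72 112 118 117 115]
 [ 26  28  33  55 107  64   2  -2  14  67 111 116 114 120]
 [ 37  42  42  53  82  39  -1  -4  14  71 110 114 116 117]
 [ 38  37  36  45  68  42   5   5  38  86 112 116 114 115]
 [ 34  37  38  49  76  69  33  32  78 110 117 116 119 114]
 [ 40  41  42  53  80  91  70  61  84 109 115 113 116 114]
 [ 39  41  40  48  69  79  67  52  56  89 113 112 112 114]
 [ 39  37  41  44  50  48  45  39  48  67 106 115 112 112]
 [ 39  39  41  40  40  39  40  43  40  54  88 113 115 115]]
0.155 [[245.46345393 215.63862165]]
0.16 [[245.41038118 214.22468744]]
0.19 [[245.08759984 205.61130358]]
0.195 [[245.03307045 204.15380674]]
```

Run:
```python
from h import *
go(([.478,-.252,.142],np.pi/2+YC))
```

```text
[ 0.077 -0.428  0.556] [ 0.    -0.     0.001]
```

Call:
drive_tool(slide=[[0.03, -0.2, 0], [0.07, -0.4, 0.1], [0.077, -0.428, 0.3], [0.077, -0.428, 0.5], [0.077, -0.428, 0.556], [0.077, -0.428, 0.556], [0.077, -0.428, 0.556]], rotation=[[0, 0, 0], [0, 0, 0], [0, 0, 0], [0, 0, 0], [0, 0, 0], [0, 0, 0], [0, 0, 0]], hand=[0, 0, 0, 0, 0, 0, 0])

```text
time_s: 22.25
tool_pos: [0.4784, -0.2532, 0.1429]
orientation: [-0.213, 3.133, -0.001]
ft_force: [0.4, 0.4, -1.2]
grip_width: 0.0154
grasp_force: 30.0
```

Run:
```python
from h import *
s=st(); p=np.array(s['tool_pos'])
for z in(-.03,-.035,-.04): print((proj('side',p+[0,0,z])-[225,205])*13)
im=viewer.read_camera('side')[205:251,225:275]; cv2.imwrite('pics/s9.png',cv2.resize(im,None,fx=13,fy=13,interpolation=cv2.INTER_CUBIC))
```

```text
time_s 22.25
tool_pos [ 0.4784 -0.2532  0.1429]
orientation [-2.1340e-01  3.1333e+00 -5.0000e-04]
joints [ 0.2807  0.3062  0.1103  1.9289 -0.0423  0.9076  2.1188]
ft_force [ 0.3568  0.3993 -1.2311]
grip_width 0.0154
grasp_force 29.9509
[[282.52726311 416.01301555]]
[[283.18939696 433.87320229]]
[[283.84888873 451.65433788]]
```

View pics/s9.png

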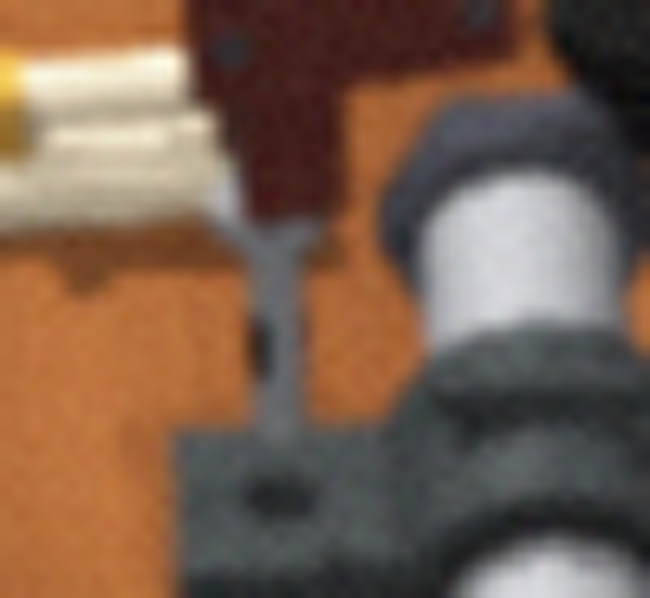

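Call:
drive_tool(slide=[[-0.011, 0.016, 0], [-0.011, 0.016, 0.03], [-0.011, 0.016, 0.06], [-0.011, 0.016, 0.09], [-0.011, 0.016, 0.12], [-0.011, 0.016, 0.12]], rotation=[[0, 0, 0], [0, 0, 0], [0, 0, 0], [0, 0, 0], [0, 0, 0], [0, 0, 0]], hand=[0, 0, 0, 0, 0, 0])

```text
time_s: 22.9
tool_pos: [0.4782, -0.2516, 0.1295]
orientation: [0.212, -3.133, -0.001]
ft_force: [0.6, 0.6, -2.1]
grip_width: 0.0155
grasp_force: 30.0
```

Call:
drive_tool(slide=[[0, 0, 0.03], [0, 0, 0.05], [0, 0, 0.05]], rotation=[[0, 0, 0], [0, 0, 0], [0, 0, 0]], hand=[0, 0, 0])

```text
time_s: 23.2
tool_pos: [0.4784, -0.2517, 0.1248]
orientation: [0.212, -3.134, -0.0]
ft_force: [-0.9, -0.3, -2.2]
grip_width: 0.0152
grasp_force: 30.0
```

Call:
drive_tool(slide=[[0, 0, 0.03], [0, 0, 0.06], [0, 0, 0.06]], rotation=[[0, 0, 0], [0, 0, 0], [0, 0, 0]], hand=[0, 0, 0])

```text
time_s: 23.5
tool_pos: [0.4783, -0.2516, 0.1186]
orientation: [0.212, -3.134, -0.001]
ft_force: [0.1, -0.8, -0.1]
grip_width: 0.0155
grasp_force: 30.0
```

Call:
drive_tool(slide=[[0, 0, 0.03], [0, 0, 0.05], [0, 0, 0.05]], rotation=[[0, 0, 0], [0, 0, 0], [0, 0, 0]], hand=[0, 0, 0])

```text
time_s: 23.8
tool_pos: [0.4784, -0.2517, 0.1138]
orientation: [0.212, -3.134, -0.0]
ft_force: [-0.0, 0.2, -1.8]
grip_width: 0.0155
grasp_force: 30.0
```

Call:
drive_tool(slide=[[0, 0, 0.03], [0, 0, 0.06], [0, 0, 0.09], [0, 0, 0.09]], rotation=[[0, 0, 0], [0, 0, 0], [0, 0, 0], [0, 0, 0]], hand=[0, 0, 0, 0])

```text
time_s: 24.2
tool_pos: [0.4782, -0.2516, 0.1046]
orientation: [0.212, -3.134, -0.001]
ft_force: [0.6, -0.8, -1.3]
grip_width: 0.0153
grasp_force: 30.0
```

Call:
drive_tool(slide=[[0, 0, 0.03], [0, 0, 0.06], [0, 0, 0.09], [0, 0, 0.09]], rotation=[[0, 0, 0], [0, 0, 0], [0, 0, 0], [0, 0, 0]], hand=[0, 0, 0, 0])

```text
time_s: 24.6
tool_pos: [0.4782, -0.2516, 0.0956]
orientation: [0.212, -3.134, -0.001]
ft_force: [-0.7, 0.5, -1.3]
grip_width: 0.0157
grasp_force: 30.0
```

Call:
drive_tool(slide=[[0, 0, 0.03], [0, 0, 0.06], [0, 0, 0.09], [0, 0, 0.12], [0, 0, 0.12]], rotation=[[0, 0, 0], [0, 0, 0], [0, 0, 0], [0, 0, 0], [0, 0, 0]], hand=[0, 0, 0, 0, 0])

```text
time_s: 25.1
tool_pos: [0.4782, -0.2516, 0.0836]
orientation: [0.212, -3.134, -0.001]
ft_force: [-0.5, -0.1, -1.5]
grip_width: 0.0155
grasp_force: 30.0
```

Call:
drive_tool(slide=[[0, 0, 0.03], [0, 0, 0.06], [0, 0, 0.08], [0, 0, 0.08]], rotation=[[0, 0, 0], [0, 0, 0], [0, 0, 0], [0, 0, 0]], hand=[0, 0, 0, 0])

```text
time_s: 25.5
tool_pos: [0.4783, -0.2517, 0.0758]
orientation: [0.212, -3.134, -0.0]
ft_force: [0.6, 0.2, -0.8]
grip_width: 0.0152
grasp_force: 30.0
```

Call:
drive_tool(slide=[[0, 0, 0.02], [0, 0, 0.04], [0, 0, 0.04]], rotation=[[0, 0, 0], [0, 0, 0], [0, 0, 0]], hand=[0, 0, 0])

```text
time_s: 25.8
tool_pos: [0.4784, -0.2517, 0.0719]
orientation: [0.212, -3.134, -0.0]
ft_force: [0.2, 0.3, -0.9]
grip_width: 0.0155
grasp_force: 30.0
```

Call:
drive_tool(slide=[[0, 0, 0.02], [0, 0, 0.04], [0, 0, 0.04]], rotation=[[0, 0, 0], [0, 0, 0], [0, 0, 0]], hand=[0, 0, 0])

```text
time_s: 26.1
tool_pos: [0.4784, -0.2517, 0.0678]
orientation: [0.212, -3.134, -0.0]
ft_force: [1.1, 0.5, -0.9]
grip_width: 0.0152
grasp_force: 30.0
```

Call:
drive_tool(slide=[[0, 0, 0.02], [0, 0, 0.03], [0, 0, 0.03]], rotation=[[0, 0, 0], [0, 0, 0], [0, 0, 0]], hand=[0, 0, 0])

```text
time_s: 26.4
tool_pos: [0.4784, -0.2517, 0.065]
orientation: [0.212, -3.134, -0.0]
ft_force: [-0.2, 0.0, -1.0]
grip_width: 0.0155
grasp_force: 30.0
```

Call:
drive_tool(slide=[[0, 0, 0.02], [0, 0, 0.03], [0, 0, 0.03]], rotation=[[0, 0, 0], [0, 0, 0], [0, 0, 0]], hand=[0, 0, 0])

```text
time_s: 26.7
tool_pos: [0.4789, -0.2518, 0.0634]
orientation: [-0.212, 3.134, 0.0]
ft_force: [-3.5, 2.2, 12.2]
grip_width: 0.0153
grasp_force: 30.0
```

Call:
drive_tool(slide=[[0, 0, 0.02], [0, 0, 0.03], [0, 0, 0.03]], rotation=[[0, 0, 0], [0, 0, 0], [0, 0, 0]], hand=[0, 0, 0])

```text
time_s: 27.0
tool_pos: [0.4792, -0.2517, 0.0629]
orientation: [-0.211, 3.133, 0.001]
ft_force: [-10.6, 6.6, 37.3]
grip_width: 0.0153
grasp_force: 30.0
```

Run:
```python
from h import *
st()
im=viewer.read_camera('side'); cv2.imwrite('pics/y.png',im)
a=cv2.imread('pics/x.png',0).astype(int); b=cv2.cvtColor(im,6).astype(int)
for c in(240,243,246,250): print(c,'\n',a[232:262,c-1:c+2].mean(1).round().astype(int),'\n',b[232:262,c-1:c+2].mean(1).round().astype(int))
# stripe registration of lug near side + bulge region
A=cv2.imread('pics/x.png',0).astype(np.float32)
for (r0,r1,c0,c1) in((244,254,239,252),(236,262,256,275),(262,275,236,300)):
    print(cv2.phaseCorrelate(A[r0:r1,c0:c1].copy(),b[r0:r1,c0:c1].astype(np.float32)))
```

```text
time_s 27.0
tool_pos [ 0.4792 -0.2517  0.0629]
orientation [-2.115e-01  3.133e+00  7.000e-04]
joints [ 0.2917  0.4157  0.0964  1.9912 -0.0594  0.7362  2.1295]
ft_force [-10.6104   6.5518  37.3195]
grip_width 0.0153
grasp_force 30.0189
240 
 [123 121 123 120 113 105  90  85  84  84  84  84  81  86  84  88  78  54
  45  45  45  48  55  63  67  61  60  72  75  76] 
 [80 85 86 90 95 91 80 76 77 80 83 81 78 75 78 83 79 55 45 43 50 51 54 63
 65 60 61 70 76 77]
243 
 [120 122 121 112 113 103  88  84  83  77  67  64  70  82  84  82  78  51
  41  44  43  42  43  44  51  50  50  48  51  51] 
 [ 42  48  49  46  42  46  50  57  84 126 144 131 108  90  81  81  81  53
  42  44  41  42  41  47  51  53  49  49  52  50]
246 
 [116 117 116 109 107  99  84  85  80  65  47  39  50  69  82  87  76  51
  41  41  45  41  43  41  45  41  42  42  44  40] 
 [41 41 43 39 39 42 42 37 42 44 47 53 72 93 82 76 65 52 44 40 44 43 43 42
 44 44 42 44 42 43]
250 
 [120 117 117 111 108  98  87  84  83  80  76  76  78  82  85  83  69  50
  43  42  40  41  43  41  43  40  42  42  41  43] 
 [43 42 38 43 39 43 40 38 42 43 40 45 63 65 57 50 47 44 43 40 41 42 41 44
 39 40 43 41 43 41]
((-0.10855962733857627, -1.1729539334002972), 0.9558265364170074)
((-0.1749577878875943, 0.20334007326492554), 0.9101162857479519)
((0.08323353729545957, 0.3600990612638135), 0.9407743488748869)
```

Run:
```python
from h import *
s=telemetry.read_state(); F=np.array(s['ft_force']);M=np.array(s['torque']);print(F,M,list(s.keys()))
# line of action relative to reference point: r0=FxM/F^2
r0=np.cross(F,M)/(F@F); print('r0',r0,'dir',F/F[2])
for z in(0,-.05,-.1,-.15,-.2,.03,.06): print(z,r0+F/F[2]*(z-r0[2]))
im=cv2.imread('pics/y.png').astype(int)
print(cv2.cvtColor(im.astype(np.uint8),6)[222:250,236:262])
```

```text
[-10.38701898   5.61265274  35.49180847] [1.5325159  2.55852657 0.00541184] ['time_s', 'joints', 'qd', 'joint_torque', 'tool_pos', 'orientation', 'ft_force', 'torque', 'grasp_force', 'grip_width']
r0 [-0.0648838   0.03891753 -0.02514326] dir [-0.29265961  0.15813938  1.        ]
0 [-0.07224222  0.04289367  0.        ]
-0.05 [-0.05760924  0.0349867  -0.05      ]
-0.1 [-0.04297625  0.02707973 -0.1       ]
-0.15 [-0.02834327  0.01917276 -0.15      ]
-0.2 [-0.01371029  0.01126579 -0.2       ]
0.03 [-0.081022    0.04763785  0.03      ]
0.06 [-0.08980179  0.05238203  0.06      ]
[[ 54  49  61  53  50  46  52  46  40  30  33  27  28  26  25  23  28  34
   33  31  30  26  30  29  33  33]
 [ 52  62  78  62  49  49  52  57  50  30  27  31  30  31  25  30  26  29
   27  26  27  35  41  30  31  31]
 [ 66  61  71  58  43  48  49  60  55  45  38  32  43  31  29  30  29  26
   30  19  33  36  36  31  31  27]
 [ 80  62  61  58  45  43  46  48  47  45  38  49  52  48  31  29  27  28
   28  21  27  29  27  26  21  22]
 [115  97  85  77  50  43  36  41  38  41  33  36  40  36  24  30  24  31
   23  23 
[... 1832 characters left out ...]
44  47  56
   57  49  41  43  42  48  47  47]
 [123 112  97  77  74  82  99 116 109  75  67  74  74  71  62  56  46  53
   47  42  34  42  42  46  39  44]
 [121 105  93  77  73  74  81  92  98  95  89  94  92  77  66  53  50  50
   46  44  35  38  41  42  39  41]
 [121 108  94  82  76  77  83  80  79  81  84  82  68  62  60  49  53  47
   51  39  36  42  44  43  41  38]
 [125 108 100  87  82  81  81  82  80  84  80  63  55  54  49  47  48  51
   45  42  40  39  42  38  36  35]
 [116 113  97  80  81  76  80  81  81  76  65  53  50  49  46  47  47  47
   46  41  37  43  40  35  48  75]
 [123 105  91  61  55  49  53  53  52  54  52  49  47  43  44  45  46  40
   46  39  38  41  34  40  71  97]]
```

Call:
drive_tool(slide=[[0, 0, -0.02], [0, 0, -0.02]], rotation=[[0, 0, 0], [0, 0, 0]], hand=[0, 0])

```text
time_s: 27.25
tool_pos: [0.4792, -0.2516, 0.0631]
orientation: [-0.212, 3.133, 0.0]
ft_force: [-5.3, 3.4, 17.7]
grip_width: 0.0158
grasp_force: 30.0
```

Run:
```python
import cv2
a=cv2.imread('pics/m5.png',0)[300:,400:]
t=cv2.resize(a,(100,75),interpolation=cv2.INTER_AREA)
print(t[44:66,14:40])  # rows+195, cols+222
b=cv2.imread('pics/y.png',0); print(b[246:266,236:262]); c=cv2.imread('pics/x.png',0); print(c[246:266,236:262])
```

```text
[[117 115 117 121 116 113 118 115 114 111 110 111 109 106 107 107 109 107
  104  96  86  79 117 164 179 192]
 [118 114 114 113 111 109 113 112 107 101 101 100  97  99 100  97  96  95
   97  91  78  68 109 161 182 190]
 [115 109 101  89  86  87  90  89  88  85  83  84  82  84  84  83  81  82
   91  88  76  67 107 160 182 190]
 [113 110  99  85  79  81  79  79  82  79  74  75  77  77  74  74  78  77
   86  92  77  65 105 160 182 192]
 [115 111 100  86  82  84  84  81  81  77  73  76  74  77  74  75  77  81
   85  86  79  68 101 155 180 191]
 [114 113 100  86  83  85  84  79  76  69  62  67  68  74  78  74  77  81
   86  87  76  66  98 153 179 194]
 [113 109  96  89  84  82  81  78  60  50  49  49  60  68  75  76  75  77
   81  88  82  68  97 153 176 192]
 [113 109 100  88  83  80  82  73  52  39  40  38  48  63  72  78  76  77
   84  88  79  61  93 151 179 191]
 [114 107 101  87  88  85  84  72  56  49  43  45  53  64  76  80  81  78
   82  90  83  69  94 151 178 191]
 [113 109 101  88  86  83  84  80  71  66  64  66  71  78  80  86  85  86
   85  91  84  69  95 150 178 188]
 [116 115 
[... 4960 characters left out ...]
41  42  42
   44  42  39  43  58 102 157 181]
 [ 78  77  77  77  75  73  65  48  39  45  45  42  43  42  45  37  40  39
   43  42  46  40  54 100 156 179]
 [ 79  77  76  79  80  70  66  47  41  41  37  43  39  42  43  43  40  41
   46  41  49  45  51 102 154 175]
 [ 74  78  77  80  78  75  65  55  50  52  51  51  48  50  52  53  54  57
   54  55  49  38  55  93 148 168]
 [ 74  75  74  79  78  76  75  74  70  72  73  69  68  67  67  66  61  68
   64  61  51  37  48  96 141 143]
 [ 75  75  80  77  80  79  82  79  76  78  75  67  51  54  49  53  46  56
   49  45  39  41  47  85 125 104]
 [ 75  77  77  78  72  79  77  72  78  72  74  69  56  42  40  43  37  44
   45  41  44  41  44  65  88  83]]
```

Call:
drive_tool(slide=[[0, 0, 0.005], [0, 0, 0.01], [0, 0, 0.01], [0, 0, 0.01], [0, 0, 0.01], [0, 0, 0.01]], rotation=[[0, 0, 0], [0, 0, 0], [0, 0, 0], [0, 0, 0], [0, 0, 0], [0, 0, 0]], hand=[0, 0, 0, 0, 0, 0])

```text
time_s: 27.85
tool_pos: [0.4792, -0.2517, 0.063]
orientation: [-0.212, 3.133, 0.0]
ft_force: [-8.2, 5.7, 26.8]
grip_width: 0.0157
grasp_force: 30.0
```

Run:
```python
from h import *
st(); b=cv2.cvtColor(viewer.read_camera('side'),6); st()
print(b[234:256,238:243].mean(1).round())
e=cv2.imread('pics/x.png',0); print(e[234:256,238:243].mean(1).round())
t=cv2.imread('pics/m5.png',0)[:300,:400]
```

```text
time_s 27.85
tool_pos [ 0.4792 -0.2517  0.063 ]
orientation [-2.118e-01  3.133e+00  4.000e-04]
joints [ 0.2915  0.4154  0.0965  1.9912 -0.0592  0.7364  2.1294]
ft_force [-8.1969  5.7453 26.7686]
grip_width 0.0157
grasp_force 30.0113
time_s 27.9
tool_pos [ 0.4792 -0.2517  0.063 ]
orientation [-2.117e-01  3.133e+00  5.000e-04]
joints [ 0.2915  0.4154  0.0965  1.9913 -0.0592  0.7363  2.1294]
ft_force [-8.6095  4.4133 26.5373]
grip_width 0.0153
grasp_force 30.0112
[87. 87. 88. 89. 81. 79. 84. 93. 96. 92. 85. 83. 82. 85. 82. 63. 52. 52.
 58. 65. 68. 76.]
[124. 120. 115. 105.  92.  86.  86.  86.  86.  86.  83.  88.  87.  88.
  82.  60.  51.  52.  56.  64.  69.  75.]
```

Call:
drive_tool(slide=[[0.005, 0.004, 0], [0.01, 0.008, 0], [0.01, 0.008, 0.005], [0.01, 0.008, 0.005], [0.01, 0.008, 0.005]], rotation=[[0, 0, 0], [0, 0, 0], [0, 0, 0], [0, 0, 0], [0, 0, 0]], hand=[0, 0, 0, 0, 0])

```text
time_s: 28.4
tool_pos: [0.4792, -0.2517, 0.063]
orientation: [-0.211, 3.131, -0.002]
ft_force: [-5.9, 3.3, 27.6]
grip_width: 0.0153
grasp_force: 30.0
```

```bash
python3 -c "
from rig import order
print(order.close_job())"
```

```text
the job is handed in; nothing more can be done
None
```

I handed the job in at 28.4 s: the case lid is open, the lock pin's collar is on the top lug, and the arm is still gripping the pin and pushing down with about 27 N. I judged the clamp fully shut from the hard stop and the images, but I never felt the rubber lining's spring. The lug looked just as low before I pressed, though it should rest 6 to 8 mm high.

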